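Latch the shutter and brush out the rivet counter

TASK

Clean out the inlet throat of the parts counter: slide the sprung shutter open by its knob and push the knob sideways into its holding notch so that it stays open, then take the long brush from its pot and run it down to the bottom of the throat, up close to the mouth and down to the bottom again. Stand the brush back in its pot and let go, leaving the shutter latched open and the other things on the bench where they are.

Things in the scene. Friction and masses are not known exactly. Their poses are not given: they have to be found in the camera images.
- counter: grey parts counter, a fixed box 200 mm wide, 150 mm deep along its slope, 90 mm thick, on a steel stand, turned sideways to the robot: its flat deck tilts 30 degrees down towards its front, which looks to the robot's left (+y) and a little away. Origin: on the bench, 120 mm straight below the deck's centre; z up, its own -x to its front. Its window and push button, up to 10 mm high, are not needed.
- throat: square inlet throat in the deck, 44 x 44 mm, 80 mm deep, straight along its -z to a flat floor. Origin: centre of its mouth, in the deck surface. z: out of the throat, square to the deck (30 degrees from vertical, leaning to the counter's front); x: up the slope of the deck; y: level along the deck, roughly away from the robot. Deck: x -85 to 65, y -50 to 150 mm in this frame.
- knob_grip (a point): middle of the shutter knob's black round grip: 18 mm diameter, axis along throat z, from 16 to 48 mm above the deck, this point 34 mm above it. The steel plate with its L-shaped slot is 10 mm high. Shut, it stands at throat x -55 mm, y 0 (down the slope from the mouth). It slides along throat +y to open the shutter, then along throat -x into the notch.
- shutter (a joint): travel of the aluminium shutter plate with its knob along throat +y, m: 0 shut (plate 58 x 58 mm over the mouth, top 3.5 mm above the deck), 0.064 end stop. A spring pulls it shut with about 2 N at 0 and 7.5 N at the stop. The mouth is clear above 0.051.
- knob (a joint): travel of the knob along throat -x (down the slope), m: 0 in the long slot, 0.014 bottom of the notch. It can leave 0 only with the shutter between about 0.057 and 0.064; in the notch friction (about 1 N) keeps it and the shutter, let go, rests at 0.057. Outside the notch the shutter snaps shut when let go.
- brush_handle (a point): middle of the long brush's round wooden handle, on its axis, 165 mm from the bristle end; z points from bristles to handle. Brush 210 mm, 70 g; handle 20 mm diameter, 120 to 210 mm from the bristle end; then a stem 10 mm thick; head 70 mm long, firm core 26 mm diameter, soft bristles to 32 mm. It starts upright in the pot.
- brush_tip (a point): centre of the bristle end of the brush, same axes as the handle
- pot: fixed round steel pot for the brush, 90 mm high, 36 mm inside and 42 mm outside diameter, its mouth flared over the top 15 mm to 48 mm inside; inner floor 6 mm above the bench, on a flat foot of 76 mm diameter. Origin: centre of its underside; z up.
- bowl: smoked glass bowl of rivets, 120 mm diameter, 45 mm high, origin at the centre of its underside; leave alone
- scoop: yellow plastic scoop, 155 mm long, 28 mm high, origin under the back of its pan, pan to +x and handle to -x; leave alone
- fan: flat steel rivet spacing fan, 200 x 55 mm, 8 mm high, long along its x, origin under its centre; leave alone
- case: grey countersink bit case, 60 x 110 x 33 mm, origin under its centre; leave alone

How it is judged:
By the outcome, as a careful person would: the job done as asked, in the order asked, and still so for the second after the job is handed in, with the robot touching nothing.
It also fails if it takes over 72 s, if anything falls off the work surface, if the arm or the gripper's body presses on something with over 40 N, if the wrist force passes 120 N, or if a joint passes its speed limit or range.

ROBOT

A 7-joint arm with a two-finger parallel gripper is mounted at the origin on the work surface. World frame = base frame: x ahead of the robot, y to its left, z up, the work surface at z = 0. Lengths are in m, angles in rad, forces in N, time in s.
With the tool pointing down it reaches from about 0.4 to 0.875 m from the base axis. Payload 19.3 kg.
Tool frame: the origin (TCP) lies midway between the tips of the shut fingers; the grasp point (between the pads) lies 19 mm behind it; y points along the fingers, z is the direction in which the jaws open and shut, and the axes are right-handed (so a half turn about y gives the same grasp; the last joint's range is limited). The gripper opens to 85 mm and grips with 20 to 120 N. Pads are 22 mm wide; open, the fingers measure 114 mm over their backs; the gripper's body (76 mm by 85 mm) begins 54 mm behind the grasp point. The pads swing forward as they close: fully open they stand 13 mm farther back than shut.
Start: joints at [-1.274, 0.521, -0.036, 1.599, 0.021, 1.021, -0.113], TCP at [0.224, 0.583, 0.231] pointing down, gripper open.
Joint ranges: [-2.91, 2.91], [-0.3, 2.13], [-1.5, 1.42], [0.17, 2.43], [-1.26, 4.41], [0.16, 1.93], [-2.52, 2.52]. Speed limits (rad/s): [1.89, 1.89, 2.39, 2.39, 3.01, 3.01, 3.01].

INTERFACE

Orientations are given as a rotation vector (axis times angle).
In Python, from bench import env gives the robot as it stands. The module is installed in compiled form; this text tells all that it offers.
- The arm moves only by the tool step_arm, never from a script. Its argument "deltas" is a list that holds one entry, the list of rows, each a list of 5 numbers: the finger opening in mm, from 0 to 85.4, then the shift along the tool's x, y, z in mm, then the turn about the tool's y in degrees. In form: [[[hand, tx, ty, tz, twist], ...]]. A call has 1 to 20 rows; each row shifts and turns the pose as measured when the row begins, along the tool's axes as they then stand; what a row does not reach is not made up. A row lasts 1/10 s, in which the tool goes at most 50 mm and 8.59 degrees, less where a joint would pass 70% of its speed; a pose out of reach is approached as far as the arm can. A call is refused whole if a number of a shift passes 50 or a number of a turn 8.59, either way. A call with a gripper value outside its range is refused whole. The fingers move at their own pace and stop on an object; "grip_force" is the grip in N (left out, the last holds). Time passes only in rows, so rows that do not move let the fingers close. It gives the time, the measured TCP pose, the force and the opening at its end, in the units of the state.
- env.sense(): the state, without advancing time (a new reading comes with each control period).
- env.grab_frame(name): name is "scene" or "top"; returns (picture, depth): 420x560x3 uint8, blue, green, red; 420x560 float32, m along the optical axis (not along the pixel's ray), 0 where there is no reading.
- env.camera_model(name): a dict with "intrinsics" (3x3 intrinsics, pixels), "camera_from_world" (4x4, takes a point from world to camera coordinates). Camera axes: x right, y up, looking along -z (the intrinsics and any distortion apply to the point x, -y, -z); pixel columns grow to the right and rows downward; lengths in m; the calibration is good to about 2 mm. A picture is of the moment at which its call begins. camera_model takes no time and is no camera call.
- env.job_done(): hands the job in, once; it reports no verdict.
Trained networks look in the newest picture that a camera, given by its name, has taken for a name from the list of things; names that differ only in an ending like _2 or _b are one class to them, and where a whole thing is asked for, a point or a joint stands for the part that bears it (a point fixed in the world has none). Each returns a list of dicts, best first, with "confidence" (0 to 1); they miss things now and then, are a little off and sometimes report something else, mostly with a low value. They report only what shows in the picture. A call takes as long as a camera call.
- env.boxes_of(camera, thing): "extent" ([left, top, right, bottom] in pixels, round what is visible of it).
- env.regions_of(camera, thing): "mask" (420x560 bool, what is visible of it) and "extent" ([left, top, right, bottom] in pixels, round what is visible of it).
- env.mark_of(camera, thing): "uv" ([column, row] in pixels: a listed point, or the origin of a listed thing).
The state is a dict: "t": time; "qpos": joint angles; "joint_vel": joint speeds; "effort": joint torques, N m; "position": TCP position; "tool_rot": TCP orientation; "wrist_force": force on the tool from outside, world axes, zero at the start; "moment": the same for the moment, N m; "finger_gap": opening from 0.0 (shut) to 1.0 (fully open).
Only numpy, scipy, OpenCV 4.12 (cv2) and the standard library are available. Lean on these libraries where they do the work, as an engineer would, in place of code of your own. Each camera call takes 0.05 s, during which the arm holds its last target. There are 200 camera calls.

## Working session

There is one attempt and no reset: what is moved stays moved. The work goes in short steps, Python scripts to look and compute and a tool call to move; the robot and the scene stay as the last step left them, time stands still between calls to the robot, and variables do not carry over. Pictures are saved under pics/ and viewed, about 8 in all and at most 12, crops included, and the job is handed in when it is done.

Besides the shell and the picture viewer there is one more tool, called after "Request:" in YAML: its name, and indented under it one key for each argument. step_arm: Moves the arm, as the interface text tells. Its arguments: {"type":"object","properties":{"deltas":{"type":"array"},"grip_force":{"type":"number"}},"required":["deltas"]}

```bash
mkdir -p pics
cat > h.py <<'E'
import numpy as np, cv2
from scipy.spatial.transform import Rotation as R
from bench import env
def ray(cam,uv):
    m=env.camera_model(cam);K=np.array(m["intrinsics"]);T=np.array(m["camera_from_world"])
    p=np.linalg.inv(K)@[uv[0],uv[1],1]; d=np.array([p[0],-p[1],-p[2]])
    W=np.linalg.inv(T); return W[:3,3],W[:3,:3]@d   # depth-scaled
def at(cam,uv,dep): o,d=ray(cam,uv); return o+d*dep
def atz(cam,uv,z): o,d=ray(cam,uv); return o+d*(z-o[2])/d[2]
def proj(cam,p):
    m=env.camera_model(cam);K=np.array(m["intrinsics"]);T=np.array(m["camera_from_world"])
    q=(T@np.r_[p,1])[:3]; u=K@[q[0],-q[1],-q[2]]; return u[:2]/u[2]
def cloud(cam,dep):
    m=env.camera_model(cam);K=np.array(m["intrinsics"]);W=np.linalg.inv(np.array(m["camera_from_world"]))
    v,u=np.mgrid[:420,:560]; p=np.stack([u,v,np.ones_like(u)],-1)@np.linalg.inv(K).T
    d=p*[1,-1,-1]*dep[...,None]; return d@W[:3,:3].T+W[:3,3]
def tri(uv1,uv2):
    A=[];b=[]
    for c,uv in (("scene",uv1),("top",uv2)):
        o,d=ray(c,uv); d=d/np.linalg.norm(d); P=np.eye(3)-np.outer(d,d); A.append(P);b.append(P@o)
    return np.linalg.lstsq(np.vstack(A),np.hstack(b),rcond=None)[0]
E
cat > a.py <<'E'
from h import *
f={}
for c in("scene","top"):
    f[c]=env.grab_frame(c); cv2.imwrite(f"pics/{c}0.png",f[c][0]); np.save(c+"0.npy",f[c][1])
s=env.sense();print(s["position"],s["tool_rot"],s["t"]);print(R.from_rotvec(s["tool_rot"]).as_matrix().round(3))
mk={}
for n in["counter","throat","knob_grip","brush_handle","brush_tip","pot","bowl","scoop","fan","case"]:
    for c in("scene","top"):
        r=env.mark_of(c,n)
        if r:
            uv=r[0]["uv"];mk[n,c]=uv;i=np.clip(np.round(uv[::-1]).astype(int),0,[419,559])
            print(n,c,np.round(uv,1),round(r[0]["confidence"],2),at(c,uv,f[c][1][i[0],i[1]]).round(3))
    if(n,"scene")in mk and(n,"top")in mk: print("   tri",n,tri(mk[n,"scene"],mk[n,"top"]).round(4))
cv2.imwrite("pics/both.png",np.hstack([cv2.resize(f[c][0],(400,300)) for c in f]))
E
python3 a.py
```

```text
[0.22407644 0.58314764 0.23077304] [-1.55257548  0.28792417 -0.28777281] 0.1
[[ 0.933 -0.     0.359]
 [-0.359 -0.001  0.933]
 [ 0.    -1.    -0.001]]
counter scene [297.9 272.2] 0.71 [0.699 0.018 0.115]
counter top [258.  167.6] 0.94 [0.604 0.037 0.123]
   tri counter [0.6193 0.0413 0.009 ]
knob_grip scene [326.9 227.8] 0.54 [0.595 0.112 0.125]
knob_grip top [260.9 168. ] 0.7 [0.603 0.031 0.126]
   tri knob_grip [0.6099 0.0667 0.1514]
brush_handle scene [155.1 199.3] 0.58 [ 0.461 -0.267  0.168]
brush_handle top [418.7 236.8] 0.56 [ 0.461 -0.265  0.194]
   tri brush_handle [ 0.461  -0.2699  0.17  ]
pot scene [165.6 248.9] 0.73 [ 0.473 -0.268  0.005]
pot top [399.6 234.4] 0.58 [ 0.463 -0.264  0.07 ]
   tri pot [ 0.4636 -0.2761 -0.0017]
bowl scene [373.9 215.3] 0.62 [0.472 0.287 0.005]
bowl top [155.7 231.6] 0.7 [0.474 0.276 0.02 ]
   tri bowl [0.475  0.2822 0.0078]
scoop scene [340.7 180.3] 0.8 [0.34  0.232 0.025]
scoop top [171.  305.3] 0.76 [0.308 0.24  0.025]
   tri scoop [ 0.3019  0.2482 -0.0116]
fan scene [396.3 294.1] 0.95 [0.725 0.253 0.001]
fan top [160.9 129.4] 0.6 [0.712 0.268 0.002]
   tri fan [ 0.7149  0.2665 -0.0155]
case scene [163.8 345. ] 0.58 [ 0.766 -0.287  0.034]
case top [403.1 109.6] 0.58 [ 0.743 -0.287  0.035]
   tri case [ 0.7502 -0.292   0.0098]
```

View pics/scene0.png

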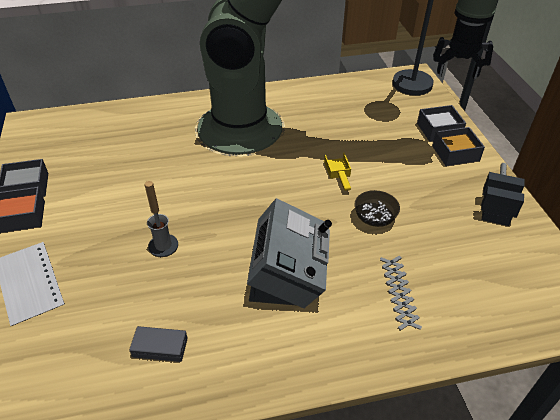

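View pics/top0.png

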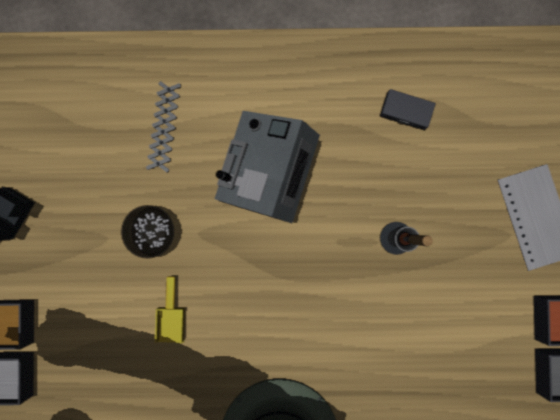

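The scene view shows the knob at about (325,226), the shutter at (298,222), the brush in its pot at (155,215), and the case at (158,343). In the top view the knob is at (223,175), the shutter at (252,184) and the brush at (410,239). The network's knob mark disagrees with both, so I'll fit the deck from depth.

```bash
cat > b.py <<'E'
from h import *
from scipy.optimize import least_squares
pts=[]
for c in("scene","top"):
    env.grab_frame(c); 
    r=env.regions_of(c,"counter")[0]; d=np.load(c+"0.npy"); P=cloud(c,d)
    m=cv2.erode(r["mask"].astype(np.uint8),np.ones((3,3)))>0
    m&=d>0; q=P[m]; pts.append(q); print(c,r["extent"],r["confidence"],len(q))
# plane with 30deg tilt: normal n=(sin30*cos f, sin30*sin f, cos30), f = heading of front
def nrm(f): return np.array([.5*np.cos(f),.5*np.sin(f),3**.5/2])
for c,q in zip(("scene","top"),pts):
    best=None
    for f in np.radians(np.arange(30,120,1)):
        for off in [0]:
            h=q@nrm(f); hist,e=np.histogram(h,bins=np.arange(h.min(),h.max()+.003,.002)); k=hist.argmax()
            if best is None or hist[k]>best[0]: best=(hist[k],f,e[k]+.001)
    _,f,h=best
    for _ in range(4):
        i=abs(q@nrm(f)-h)<.003
        s=least_squares(lambda x:q[i]@nrm(x[0])-x[1],[f,h]);f,h=s.x
    i=abs(q@nrm(f)-h)<.003; 
    cen=q[i].mean(0); _,_,V=np.linalg.svd(q[i]-cen,full_matrices=False); n=V[2]*np.sign(V[2,2])
    print(c,"front heading",np.degrees(f),"h",h,i.sum(),"free normal tilt",np.degrees(np.arccos(n[2])),np.degrees(np.arctan2(n[1],n[0])))
    # in-plane coordinates
    n=nrm(f);x=np.array([-np.cos(f)*3**.5/2,-np.sin(f)*3**.5/2,.5]);y=np.cross(n,x)
    ij=abs(q@n-h)<.004;a=np.stack([q[ij]@x,q[ij]@y],1).astype(np.float32)
    rc=cv2.minAreaRect(a*1000);print("  rect mm",rc, "pct",np.percentile(a,[.5,99.5],axis=0).round(4).tolist())
    lo,hi=np.percentile(a,[.5,99.5],axis=0);cx=(lo+hi)/2
    C=x*cx[0]+y*cx[1]+n*h; print("  deck centre",C.round(4),"x",x.round(3),"y",y.round(3))
    O=C+.010*x-.050*y; K=O-.055*x+.034*n
    print("  throat",O.round(4),"knob",K.round(4),"proj",proj("scene",K).round(1),proj("top",K).round(1))
for c in("scene","top"):
    for n in("knob","knob_grip","shutter","throat","brush_handle"):
        for r in env.boxes_of(c,n)[:2]: print(c,n,np.round(r["extent"]),round(r["confidence"],2))
sc,tp=(cv2.imread(f"pics/{c}0.png") for c in("scene","top"))
cv2.imwrite("pics/z1.png",np.hstack([cv2.resize(sc[190:315,240:340],(400,500),interpolation=2),cv2.resize(tp[105:230,210:310],(400,500),interpolation=2)]))
E
python3 b.py
```

```text
scene [248.3, 198.8, 331.8, 305.9] 0.82 6562
top [217.2, 109.1, 319.0, 221.6] 0.55 7683
scene front heading 71.53795307678891 h 0.22161310450095256 2752 free normal tilt 29.893448066522133 71.5368675440207
  rect mm ((-141.66860961914062, 577.1205444335938), (149.98297119140625, 201.3170166015625), 0.9868682026863098) pct [[-0.2144, 0.4798], [-0.0681, 0.6755]]
  deck centre [0.6217 0.0382 0.1213] x [-0.274 -0.821  0.5  ] y [ 0.949 -0.317  0.   ]
  throat [0.5716 0.0458 0.1263] knob [0.592  0.1071 0.1282] proj [324.5 226.4] [223.6 173.5]
top front heading 71.75060229238167 h 0.22052657154786917 4288 free normal tilt 30.026668398933005 71.7926813281144
  rect mm ((-141.6487274169922, 573.7543334960938), (152.08946228027344, 197.84323120117188), 0.14523054659366608) pct [[-0.2138, 0.4761], [-0.0673, 0.6713]]
  deck centre [0.6175 0.0407 0.1207] x [-0.271 -0.822  0.5  ] y [ 0.95  -0.313  0.   ]
  throat [0.5673 0.0481 0.1257] knob [0.5875 0.1095 0.1277] proj [324.9 225. ] [222.5 175.8]
scene knob [318. 219. 332. 234.] 0.67
scene brush_handle [148. 184. 165. 231.] 0.67
top knob [216. 109. 319. 222.] 0.49
top knob_grip [214. 170. 232. 180.] 0.42
top shutter [213. 168. 266. 201.] 0.79
top brush_handle [397. 231. 433. 246.] 0.63
top brush_handle [154. 275. 186. 344.] 0.27
```

View pics/z1.png

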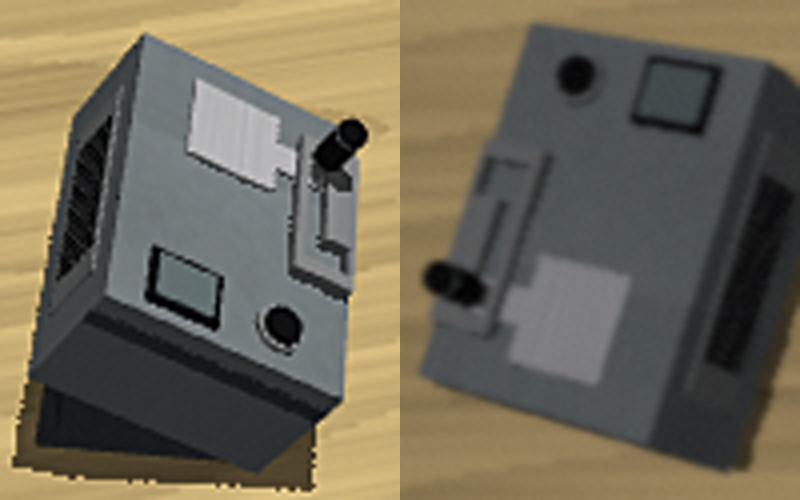

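The fits from the two cameras agree to about 4 mm, so I'll use their mean. The tool stays vertical, so I'll line the jaw axis up with the throat y axis. Both the knob and the brush can then tilt between the pads.

Add to h.py:
```python
F=np.radians(71.65); O=np.array([.5695,.047,.126]); N=np.array([.5*np.cos(F),.5*np.sin(F),3**.5/2])
X=np.array([-np.cos(F)*3**.5/2,-np.sin(F)*3**.5/2,.5]); Y=np.cross(N,X); D=np.array([0,0,-1.])
def thr(x,y,z): return O+X*x+Y*y+N*z
def go(name,p):   # grasp-point goal -> tool shift mm
    s=env.sense();M=R.from_rotvec(s["tool_rot"]).as_matrix();g=p+.019*D
    h=np.degrees(np.arctan2(M[1,2],M[0,2])); t=np.degrees(np.arctan2(Y[1],Y[0]))
    print(name,"tool shift mm",(M.T@(g-s["position"])*1000).round(1),"twist",round((h-t+180)%360-180,2),"t",round(s["t"],1),"F",np.round(s["wrist_force"],1),"gap mm",round(s["finger_gap"]*85.4,1))
def where(p=None):
    s=env.sense();q=np.array(s["position"])-.019*D-O;print("grasp in throat mm",(np.array([X@q,Y@q,N@q])*1000).round(1))
```

```text
(no output)
```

Request:
step_arm:
  deltas:
    - [[50, 0, 0, 0, 8.5], [50, 0, 0, 0, 8.5], [50, 0, 0, 0, 8.5], [50, 0, 0, 0, 8.5], [50, 0, 0, 0, 8.5], [50, 0, 0, 0, 8.5], [50, 0, 0, 0, 8.5], [50, 0, 0, 0, 8.5], [50, 0, 0, 0, 8.5], [50, 0, 0, 0, 8.5], [50, 0, 0, 0, 2.4]]
  grip_force: 30

```text
t: 2.9
position: [0.2241, 0.5835, 0.2315]
tool_rot: [-1.025, 1.461, -1.459]
wrist_force: [0.5, 1.0, 0.8]
finger_gap: 0.586
```

```bash
python3 -c "
from h import *
go('knob',thr(-.055,0,.040));go('above',thr(-.055,0,.040)+[0,0,.08])"
```

```text
knob tool shift mm [319.6 116.9 505.5] twist -1.52 t 2.9 F [0.5 1.  0.8] gap mm 50.0
above tool shift mm [319.6  36.9 505.4] twist -1.52 t 2.9 F [0.5 1.  0.8] gap mm 50.0
```

Request:
step_arm:
  deltas:
    - [[50, 20, 0, 32, -1.5], [50, 20, 0, 32, 0], [50, 20, 0, 32, 0], [50, 20, 0, 32, 0], [50, 20, 0, 32, 0], [50, 20, 0, 32, 0], [50, 20, 0, 32, 0], [50, 20, 0, 32, 0], [50, 20, 0, 32, 0], [50, 20, 0, 32, 0], [50, 20, 0, 32, 0], [50, 20, 0, 32, 0], [50, 20, 0, 32, 0], [50, 20, 0, 32, 0], [50, 20, 0, 32, 0], [50, 0, 0, 0, 0]]

```text
t: 4.5
position: [0.597, 0.1317, 0.2309]
tool_rot: [-1.04, 1.438, -1.435]
wrist_force: [-0.7, -0.0, 0.1]
finger_gap: 0.583
```

```bash
python3 -c "
from h import *
go('knob',thr(-.055,0,.040))
f=env.grab_frame('scene')[0];g=env.grab_frame('top')[0]
cv2.imwrite('pics/z2.png',np.hstack([cv2.resize(f[150:300,230:390],(400,375)),cv2.resize(g[105:255,170:330],(400,375))]))"
```

```text
knob tool shift mm [ 21.8 116.7   0.3] twist 0.3 t 4.5 F [-0.7 -0.   0.1] gap mm 49.8
```

Request:
step_arm:
  deltas:
    - [[50, 11, 0, 0, 0], [50, 11, 0, 0, 0], [50, 0, 20, 0, 0], [50, 0, 20, 0, 0], [50, 0, 20, 0, 0], [50, 0, 20, 0, 0], [50, 0, 20, 0, 0], [50, 0, 12, 0, 0], [50, 0, 3, 0, 0]]

```text
t: 5.5
position: [0.5834, 0.1157, 0.1143]
tool_rot: [-1.043, 1.432, -1.424]
wrist_force: [0.3, -0.5, -0.3]
finger_gap: 0.587
```

```bash
python3 -c "
from h import *
go('knob',thr(-.055,0,.040))
f=env.grab_frame('scene')[0];g=env.grab_frame('top')[0]
cv2.imwrite('pics/z2.png',np.hstack([cv2.resize(f[150:300,230:390],(400,375)),cv2.resize(g[105:255,170:330],(400,375))]))"
```

```text
knob tool shift mm [2.1 0.1 8.4] twist 0.95 t 5.5 F [ 0.3 -0.5 -0.3] gap mm 50.1
```

View pics/z2.png

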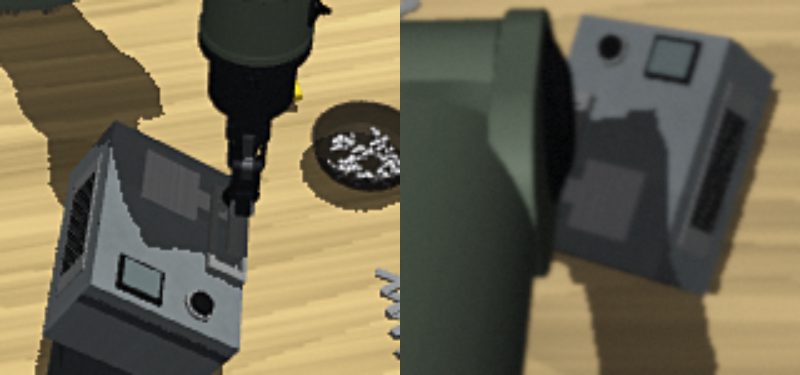

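The fingers stand on either side of the knob, at about (240,190) in the crop. I'll recentre and close.

Request:
step_arm:
  deltas:
    - [[50, 2, 0, 8, 0.9], [50, 0, 0, 0, 0], [0, 0, 0, 0, 0], [0, 0, 0, 0, 0], [0, 0, 0, 0, 0], [0, 0, 0, 0, 0], [0, 0, 0, 0, 0]]
  grip_force: 40

```text
t: 6.3
position: [0.5924, 0.1115, 0.1181]
tool_rot: [-1.029, 1.442, -1.435]
wrist_force: [-1.5, 1.2, 0.9]
finger_gap: 0.191
```

```bash
python3 -c "
from h import *
go('knob',thr(-.055,0,.040));where()"
```

```text
knob tool shift mm [ 0.9  4.  -1.5] twist -0.03 t 6.3 F [-1.5  1.2  0.9] gap mm 16.3
grasp in throat mm [-53.7   1.5  43.9]
```

Request:
step_arm:
  deltas:
    - [[0, 0, 2, 4, 0], [0, 0, 1, 8, 0], [0, 0, 0, 8, 0], [0, 0, 0, 8, 0], [0, 0, 0, 8, 0], [0, 0, 0, 8, 0], [0, 0, 0, 8, 0], [0, 0, 0, 6, 0]]

```text
t: 7.1
position: [0.6449, 0.0965, 0.1169]
tool_rot: [-1.036, 1.451, -1.425]
wrist_force: [-7.2, 4.7, 4.1]
finger_gap: 0.193
```

```bash
python3 -c "
from h import *
go('open',thr(-.055,.061,.040));where()"
```

```text
open tool shift mm [3.1 2.7 5. ] twist 0.15 t 7.1 F [-7.2  4.7  4.1] gap mm 16.5
grasp in throat mm [-56.2  56.   43.9]
```

Request:
step_arm:
  deltas:
    - [[0, 1, 0, 5, 0], [0, 1, 0, 2, 0], [0, 0, 0, 0, 0]]

```text
t: 7.4
position: [0.6506, 0.0951, 0.1168]
tool_rot: [-1.037, 1.454, -1.42]
wrist_force: [-6.5, 3.5, 2.7]
finger_gap: 0.193
```

```bash
python3 -c "
from h import *
go('open',thr(-.055,.0625,.040));where()"
```

```text
open tool shift mm [3.6 2.6 0.7] twist 0.25 t 7.4 F [-6.5  3.5  2.7] gap mm 16.5
grasp in throat mm [-56.8  61.8  44. ]
```

Request:
step_arm:
  deltas:
    - [[0, -4, 2, 1, 0], [0, -4, 2, 1, 0], [0, -4, 2, 0.5, 0], [0, -3, 2, 0.5, 0], [0, 0, 0, 0, 0]]

```text
t: 7.9
position: [0.6553, 0.1065, 0.1092]
tool_rot: [-1.045, 1.459, -1.42]
wrist_force: [-6.8, 5.6, 12.7]
finger_gap: 0.195
```

```bash
python3 -c "
from h import *
go('n',thr(-.069,.0605,.042));where()"
```

```text
n tool shift mm [ 2.7  0.3 -2.2] twist 0.2 t 7.9 F [-6.8  5.6 12.7] gap mm 16.6
grasp in throat mm [-71.2  62.7  43.6]
```

Request:
step_arm:
  deltas:
    - [[0, -3, 0, 0, 0], [0, -1, 0, -2, 0], [0, 0, 0, -2, 0], [0, 0, 0, 0, 0]]

```text
t: 8.3
position: [0.6501, 0.1082, 0.1094]
tool_rot: [-1.052, 1.463, -1.421]
wrist_force: [-4.8, 1.9, 6.2]
finger_gap: 0.195
```

```bash
python3 -c "
from h import *
go('n',thr(-.069,.0605,.042));where()"
```

```text
n tool shift mm [2.8 0.5 3.3] twist 0.12 t 8.3 F [-4.8  1.9  6.2] gap mm 16.7
grasp in throat mm [-71.1  57.2  43.9]
```

Request:
step_arm:
  deltas:
    - [[22, 0, 0, 0, 0], [30, 0, 0, 0, 0], [40, 0, 0, 0, 0], [40, 0, 0, 0, 0], [40, 0, -15, 0, 0], [40, 0, -30, 0, 0], [40, 0, -40, 0, 0], [60, 20, -40, -30, 0], [60, 40, -10, -30, 0], [60, 40, 0, -30, 0], [60, 40, 0, -30, 0], [60, 40, 0, -30, 0], [60, 40, 0, -10, 0], [60, 40, 0, -10, 0], [60, 0, 0, 0, 0]]
  grip_force: 20

```text
t: 9.8
position: [0.4081, -0.0923, 0.2565]
tool_rot: [-1.039, 1.457, -1.422]
wrist_force: [0.8, 1.5, -0.7]
finger_gap: 0.701
```

```bash
cat > c.py <<'E'
from h import *
f,df=env.grab_frame('scene');g,dg=env.grab_frame('top')
cv2.imwrite('pics/z3.png',np.hstack([cv2.resize(f[190:315,240:340],(400,500),interpolation=2),cv2.resize(g[105:230,210:310],(400,500),interpolation=2)]))
for c,d in(("scene",df),("top",dg)):
    r=env.regions_of(c,"brush_handle")
    print(c,[(np.round(q["extent"]),round(q["confidence"],2)) for q in r[:2]])
    if r:
        P=cloud(c,d)[r[0]["mask"]&(d>0)]; P=P[np.hypot(P[:,0]-.463,P[:,1]+.27)<.05]
        for lo in np.arange(.09,.24,.02):
            q=P[(P[:,2]>lo)&(P[:,2]<=lo+.02)]
            if len(q)>3: print("  z",round(lo+.01,2),len(q),q.mean(0).round(4),q.min(0).round(3),q.max(0).round(3))
    r=env.regions_of(c,"pot")
    if r:
        P=cloud(c,d)[r[0]["mask"]&(d>0)]; 
        for lo,hi in((-.01,.012),(.04,.075),(.082,.1)):
            q=P[(P[:,2]>lo)&(P[:,2]<hi)]; print("  pot",lo,len(q),np.round((q.min(0)+q.max(0))/2,4) if len(q) else "",np.ptp(q,axis=0).round(3)if len(q) else "")
go('pot',np.array([.463,-.268,.19]))
E
python3 c.py
```

```text
scene [(array([146., 184., 166., 229.]), 0.55)]
  z 0.1 16 [ 0.4591 -0.2741  0.1004] [ 0.453 -0.277  0.092] [ 0.462 -0.271  0.109]
  z 0.12 20 [ 0.4599 -0.2735  0.1204] [ 0.456 -0.278  0.111] [ 0.466 -0.267  0.13 ]
  z 0.14 48 [ 0.4622 -0.2734  0.1401] [ 0.456 -0.284  0.13 ] [ 0.467 -0.265  0.15 ]
  z 0.16 56 [ 0.4621 -0.274   0.1601] [ 0.455 -0.284  0.15 ] [ 0.467 -0.265  0.169]
  z 0.18 50 [ 0.4624 -0.2734  0.1797] [ 0.456 -0.284  0.171] [ 0.468 -0.265  0.19 ]
  z 0.2 59 [ 0.4626 -0.2735  0.1995] [ 0.456 -0.283  0.19 ] [ 0.47  -0.265  0.21 ]
  z 0.22 42 [ 0.4594 -0.2741  0.2144] [ 0.449 -0.282  0.21 ] [ 0.468 -0.266  0.218]
  pot -0.01 348 [ 0.4365 -0.2748  0.0022] [0.12  0.075 0.019]
  pot 0.04 201 [ 0.4567 -0.2742  0.0576] [0.045 0.041 0.035]
  pot 0.082 121 [ 0.4555 -0.2739  0.0895] [0.055 0.051 0.015]
top [(array([397., 229., 432., 246.]), 0.91)]
  z 0.1 12 [ 0.455  -0.2695  0.0998] [ 0.45  -0.272  0.091] [ 0.459 -0.267  0.109]
  z 0.14 32 [ 0.4551 -0.2656  0.1401] [ 0.445 -0.271  0.13 ] [ 0.463 -0.263  0.15 ]
  z 0.16 29 [ 0.4555 -0.2656  0.1609] [ 0.446 -0.27   0.15 ] [ 0.464 -0.263  0.17 ]
  z 0.18 37 [ 0.4559 -0.2664  0.1805] [ 0.445 -0.273  0.171] [ 0.464 -0.263  0.189]
  z 0.2 34 [ 0.4549 -0.2655  0.2002] [ 0.446 -0.275  0.19 ] [ 0.464 -0.263  0.21 ]
  z 0.22 91 [ 0.4544 -0.272   0.2151] [ 0.446 -0.282  0.21 ] [ 0.463 -0.263  0.219]
  pot -0.01 306 [ 0.4609 -0.2674  0.0042] [0.06  0.064 0.015]
  pot 0.04 82 [ 0.454  -0.2706  0.0576] [0.038 0.037 0.035]
  pot 0.082 121 [ 0.455  -0.271   0.0875] [0.049 0.046 0.011]
pot tool shift mm [156.6  80.7 105.9] twist 0.5 t 10.1 F [-0.1 -0.1 -0.7] gap mm 59.8
```

View pics/z3.png

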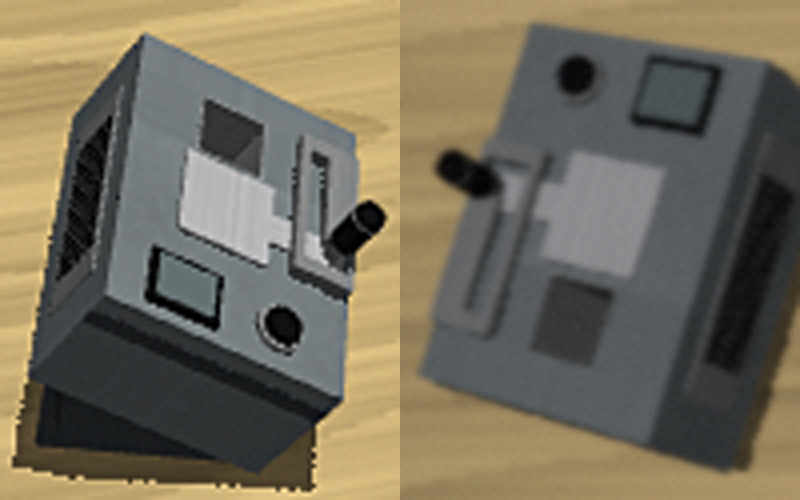

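The shutter stays latched open: the throat shows at crop (233,135) in the scene half and (573,320) in the top half, and the knob is out in the notch. Next is the brush, with its axis at about (0.456, -0.272).

Request:
step_arm:
  deltas:
    - [[50, 40, 0, 25, 0.5], [50, 40, 0, 25, 0], [50, 40, 0, 25, 0], [50, 38, 0, 25, 0], [50, 0, 0, 0, 0]]

```text
t: 10.6
position: [0.4625, -0.271, 0.2502]
tool_rot: [-1.049, 1.45, -1.413]
wrist_force: [-0.5, 0.9, -0.4]
finger_gap: 0.585
```

```bash
python3 -c "
from h import *
go('b',np.array([.456,-.2715,.188]))"
```

```text
b tool shift mm [ 3.4 81.3 -4.6] twist 0.79 t 10.6 F [-0.5  0.9 -0.4] gap mm 50.0
```

Request:
step_arm:
  deltas:
    - [[50, 3, 0, -5, 0.8], [50, 0, 20, 0, 0], [50, 0, 20, 0, 0], [50, 0, 20, 0, 0], [50, 0, 15, 0, 0], [50, 0, 4, 0, 0]]

```text
t: 11.2
position: [0.4559, -0.2661, 0.1683]
tool_rot: [-1.043, 1.46, -1.42]
wrist_force: [0.9, 0.5, 1.5]
finger_gap: 0.584
```

```bash
python3 -c "
from h import *
go('b',np.array([.456,-.2715,.188]));print(R.from_rotvec(env.sense()['tool_rot']).as_matrix()[:,1].round(3))"
```

```text
b tool shift mm [ 5.  -0.8  1.8] twist 0.11 t 11.2 F [0.9 0.5 1.5] gap mm 49.9
[-0.015  0.017 -1.   ]
```

Request:
step_arm:
  deltas:
    - [[50, 5, 0, 2, 0], [50, 0, 0, 0, 0], [0, 0, 0, 0, 0], [0, 0, 0, 0, 0], [0, 0, 0, 0, 0], [0, 0, 0, 0, 0], [0, 0, 0, 0, 0], [0, 0, -10, 0, 0], [0, 0, -15, 0, 0], [0, 0, -15, 0, 0], [0, 0, -15, 0, 0], [0, 0, -10, 0, 0], [0, 0, 0, 0, 0]]
  grip_force: 20

```text
t: 12.5
position: [0.4577, -0.2723, 0.2409]
tool_rot: [-1.042, 1.458, -1.421]
wrist_force: [1.1, -0.3, -1.3]
finger_gap: 0.226
```

```bash
python3 -c "
from h import *
go('b',np.array([.456,-.2715,.188+.074]));print(env.sense()['moment'])"
```

```text
b tool shift mm [-0.2 -2.  -1.9] twist 0.14 t 12.5 F [ 1.1 -0.3 -1.3] gap mm 19.3
[-0.04288383 -0.07057475 -0.00461063]
```

Request:
step_arm:
  deltas:
    - [[0, -6, 0, 0, 0], [0, -10, 0, 0, 0], [0, -10, 1, 0, 0], [0, -10, 1.5, 0, 0], [0, -10, 2, 0, 0], [0, -10, 2.5, 0, 0], [0, -10, 3, 0, 0], [0, -10, 3.5, 0, 0], [0, -10, 4, 0, 0], [0, -9, 4.5, 0, 0], [0, -6, 3, 0, 0], [0, 0, 0, 0, 0]]

```text
t: 13.7
position: [0.491, -0.1658, 0.2126]
tool_rot: [-1.046, 1.459, -1.418]
wrist_force: [-0.4, -1.2, -0.2]
finger_gap: 0.225
```

```bash
cat > d.py <<'E'
from h import *
import sys
go('b',np.array([.456,-.2715,.188+.074]));s=env.sense();G=np.array(s["position"])+[0,0,.019];print("G",G.round(4))
u=proj("scene",G); v=proj("top",G)
f=env.grab_frame("scene")[0];g=env.grab_frame("top")[0]
w,h=80,100
def crop(im,c,p):
    T=np.float32([[5,0,-5*(c[0]-w/2)],[0,5,-5*(c[1]-h/2)]]);o=cv2.warpAffine(im,T,(400,500))
    for q,k in p:
        x=T@np.r_[proj(cm,q),1]; cv2.drawMarker(o,(int(x[0]),int(x[1])),k,0,10)
    return o
cm="scene";pts=[(G,(0,255,0)),(G-.182*N,(0,0,255)),(O,(255,0,255))]
a=crop(f,u+[0,25],pts);cm="top";b=crop(g,v+[0,10],pts)
cv2.imwrite(f"pics/{sys.argv[1]}.png",np.hstack([a,b]))
E
python3 d.py z4
```

```text
b tool shift mm [111.1 -31.6  -1.1] twist 0.26 t 13.7 F [-0.4 -1.2 -0.2] gap mm 19.2
G [ 0.491  -0.1658  0.2316]
```

View pics/z4.png

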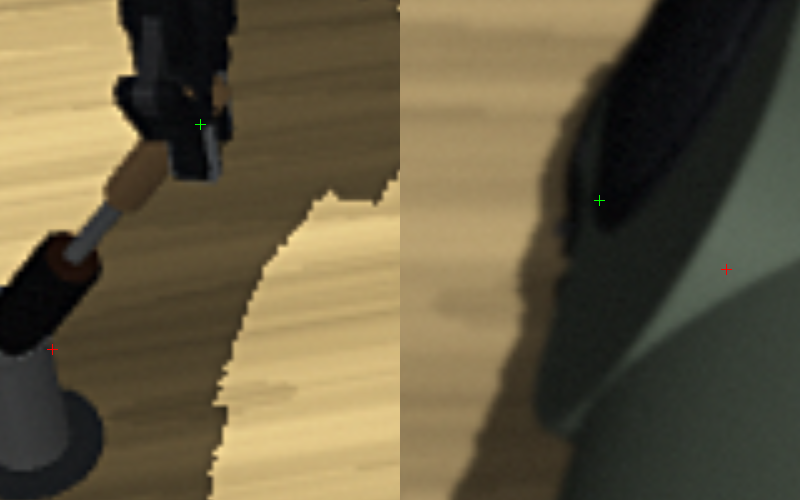

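The brush has swivelled in the hand. It leans past the 30° reference mark: its axis runs from (200,124) through the stem at (95,232), while the mark is at (53,348). I'll work out the angle in the plane of the tilt.

```bash
cat > e.py <<'E'
from h import *
import sys
def ang(pix,G):
    for p in pix:
        o,d=ray("scene",p); t=((G-o)@Y)/(d@Y); q=o+d*t-G; fr=np.array([np.cos(F),np.sin(F),0])
        print("len mm",round(np.linalg.norm(q)*1000,1),"tilt deg",round(np.degrees(np.arctan2(-q@fr,-q[2])),1))
s=env.sense();G=np.array(s["position"])+[0,0,.019]
if __name__=="__main__":
    c=proj("scene",G)+[-40,25-50]
    ang([c+np.array(p)/5 for p in [(135,175),(95,232),(76,258),(40,300),(10,325)]],G)
E
python3 e.py
```

```text
len mm 48.0 tilt deg 44.9
len mm 93.2 tilt deg 38.5
len mm 115.0 tilt deg 37.3
len mm 153.2 tilt deg 36.9
len mm 179.6 tilt deg 37.8
```

Request:
step_arm:
  deltas:
    - [[0, -5, -15, 0, 0], [0, -10, -30, 0, 0], [0, 0, -30, 0, 0], [0, 0, -20, 0, 0], [0, 0, 0, 0, 0]]

```text
t: 14.3
position: [0.496, -0.1556, 0.3119]
tool_rot: [-1.043, 1.464, -1.422]
wrist_force: [0.9, -0.3, -1.1]
finger_gap: 0.226
```

```bash
cat > e.py <<'E'
from h import *
s=env.sense();G=np.array(s["position"])+[0,0,.019]
fr=np.array([np.cos(F),np.sin(F),0])
def axis():
    im,d=env.grab_frame("scene");P=cloud("scene",d);q=P-G
    b,a,z=q@Y,q@fr,q[...,2]
    m=(d>0)&(abs(b)<.03)&(z<-.03)&(z>-.21)&(a<.02)&(a>-.2)
    # rows across nominal 31 deg axis
    n,l,st,c=cv2.connectedComponentsWithStats(m.astype(np.uint8)); k=1+st[1:,4].argmax(); m=l==k
    t0=np.radians(32);sx=-(a*np.sin(t0)+z*np.cos(t0));w=a*np.cos(t0)-z*np.sin(t0)
    S=[];print("b mean",b[m].mean().round(4))
    for lo in np.arange(.03,.21,.01):
        i=m&(sx>lo)&(sx<lo+.01)
        if i.sum()>8: S.append((lo+.005,(w[i].min()+w[i].max())/2,np.ptp(w[i])))
    S=np.array(S);print((S*1000).round(1).tolist())
    i=S[:,0]<sx[m].max()-.012
    c=np.polyfit(S[i,0],S[i,1],1);print("tilt",32-np.degrees(np.arctan(c[0])),"offset at G (front +) mm",c[1]*1000,"tip dist",sx[m].max())
    return im
if __name__=="__main__":
    im=axis();u=proj("scene",G);print(G)
    go("throat20",O+.202*N)
E
python3 e.py
```

```text
b mean 0.007
[[45.0, -8.7, 19.3], [55.0, -9.1, 18.6], [65.0, -11.1, 15.7], [75.0, -9.6, 9.6], [85.0, -9.9, 9.3], [95.0, -10.9, 8.1], [105.0, -10.3, 9.4], [115.0, -11.2, 29.9], [125.0, -10.8, 32.1], [135.0, -11.9, 29.5], [145.0, -12.1, 31.1], [155.0, -12.6, 30.1], [165.0, -12.5, 30.7], [175.0, -13.4, 28.9], [185.0, -11.0, 26.9]]
tilt 33.710371182218644 offset at G (front +) mm -7.679914401420629 tip dist 0.18489074949071244
[ 0.49597272 -0.155588    0.33093138]
throat20 tool shift mm [-316.1   32.     6.8] twist -0.05 t 14.3 F [-0.6  0.2 -0.6] gap mm 19.4
```

```bash
cat >> h.py <<'E'
FR=np.array([np.cos(F),np.sin(F),0])
def gfor(tip): return tip+.108*FR+np.array([0,0,.148])
def tipnow():
    s=env.sense();q=np.array(s["position"])-.019*D-.108*FR-np.array([0,0,.148])-O;print("tip in throat mm",(np.array([X@q,Y@q,N@q])*1000).round(1))
E
python3 -c "
from h import *
print(proj('scene',O),proj('top',O), tri([298.3,223.7],[253.2,185]))
for x,y in((-22,-22),(22,-22),(22,22),(-22,22)): print(proj('scene',thr(x/1e3,y/1e3,0)).round(1)-[240,190],proj('top',thr(x/1e3,y/1e3,0)).round(1)-[210,105])
go('hi',gfor(thr(.002,0,.03))+[0,0,.03]);go('t15',gfor(thr(.002,0,.015)))"
```

```text
[296.91195201 224.13531888] [253.2820649  184.32693018] [0.56847955 0.04884811 0.12584717]
[65.6 31.2] [31.5 87.2]
[49.7 23.5] [48.6 92.1]
[48.  37.2] [55.3 71.3]
[64.2 44.9] [38.1 66.9]
hi tool shift mm [-336.7    2.2    6.1] twist -0.05 t 14.3 F [-0.6  0.2 -0.6] gap mm 19.4
t15 tool shift mm [-328.8   45.1    7.1] twist -0.05 t 14.3 F [-0.6  0.2 -0.6] gap mm 19.4
```

Request:
step_arm:
  deltas:
    - [[0, -20, -10, 0, 0], [0, -35, 0, 1, 0], [0, -35, 0, 1, 0], [0, -35, 0, 1, 0], [0, -35, 0, 1, 0], [0, -35, 0, 1, 0], [0, -35, 0, 1, 0], [0, -35, 0, 0, 0], [0, -30, 0, 0, 0], [0, -20, 0, 0, 0], [0, -10, 0, 0, 0], [0, 0, 0, 0, 0]]

```text
t: 15.55
position: [0.605, 0.1575, 0.3122]
tool_rot: [-1.051, 1.481, -1.425]
wrist_force: [-0.1, -0.6, -0.1]
finger_gap: 0.224
```

```bash
python3 -c "
from h import *
go('t10',gfor(thr(.002,0,.01)));go('t30',gfor(thr(.002,0,.03)));tipnow()"
```

```text
t10 tool shift mm [ 5.  47.4  2.8] twist -0.65 t 15.6 F [-0.1 -0.6 -0.1] gap mm 19.1
t30 tool shift mm [-5.1 30.2  2.1] twist -0.65 t 15.6 F [-0.1 -0.6 -0.1] gap mm 19.1
tip in throat mm [21.6 -1.1 53.6]
```

Request:
step_arm:
  deltas:
    - [[0, -5, 10, 2, -0.6], [0, 0, 12, 0, 0], [0, 4, 8, 0, 0], [0, 0, 0, 0, 0]]

```text
t: 15.95
position: [0.6058, 0.1535, 0.2791]
tool_rot: [-1.056, 1.476, -1.421]
wrist_force: [-0.6, 0.1, 0.2]
finger_gap: 0.227
```

```bash
python3 -c "
from h import *
import e
im=e.axis();tipnow();go('t10',gfor(thr(.002,0,.01)));print(R.from_rotvec(env.sense()['tool_rot']).as_matrix()[:,1].round(3))
u=proj('scene',O);x,y=(u-[50,70]).astype(int);cv2.imwrite('pics/z5.png',cv2.resize(im[y:y+110,x:x+100],(500,550),interpolation=2))"
```

```text
b mean 0.0008
[[45.0, -10.6, 16.1], [55.0, -10.8, 17.4], [65.0, -11.7, 16.2], [75.0, -11.6, 10.6], [85.0, -11.5, 10.5], [95.0, -12.1, 8.9], [105.0, -12.1, 8.4], [115.0, -12.9, 31.3], [125.0, -14.5, 28.5], [135.0, -14.4, 29.5], [145.0, -14.9, 27.7], [155.0, -15.2, 28.6], [165.0, -15.6, 29.7], [175.0, -16.3, 28.7], [185.0, 19.4, 96.1], [195.0, 47.6, 66.6], [205.0, -2.8, 130.9]]
tilt 23.619511034632943 offset at G (front +) mm -25.46436745741002 tip dist 0.2711677953398642
tip in throat mm [ 8.1  1.1 23.8]
t10 tool shift mm [ 1.7 15.  -0.6] twist -0.27 t 16.0 F [ 0.3 -0.1 -0.2] gap mm 19.7
[-0.032  0.015 -0.999]
```

View pics/z5.png

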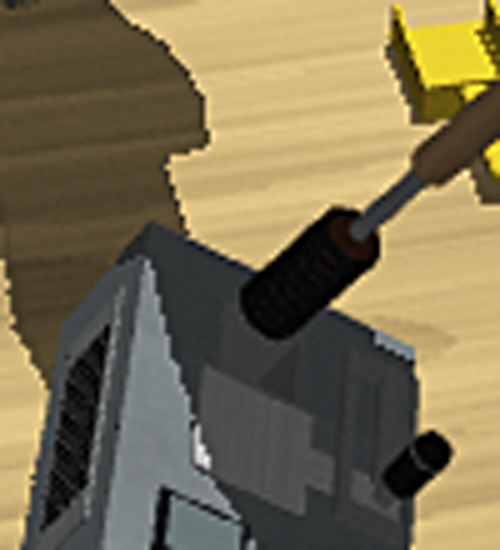

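The head is just above the mouth: bristle end at about (275,312), mouth around (265,350) in the crop. The tool has crept 2° off vertical, so I'll check the head's sideways offset before I insert it.

```bash
cat > k.py <<'E'
from h import *
s=env.sense();G=np.array(s["position"])+[0,0,.019]
for c in("scene","top"):
    d=env.grab_frame(c)[1];q=cloud(c,d)-O;x,y,z=q@X,q@Y,q@N
    for lo in(.03,.05,.07,.10):
        m=(d>0)&(z>lo)&(z<lo+.02)&(abs(y)<.04)&(abs(x)<.045)
        if m.sum()>5: print(c,"z",lo,m.sum(),"x",(np.r_[x[m].min(),x[m].max(),x[m].mean()]*1000).round(1),"y",(np.r_[y[m].min(),y[m].max(),y[m].mean()]*1000).round(1))
E
python3 k.py; python3 -c "
from h import *
m=env.camera_model('scene');print((np.linalg.inv(m['camera_from_world'])[:3,3]-O)@np.array([X,Y,N]).T)"
```

```text
scene z 0.03 95 x [-7.7 25.2 13.1] y [-8.3 16.5  6.6]
scene z 0.05 94 x [-7.5 22.5 11.9] y [-9.3 15.7  7.2]
scene z 0.07 120 x [-10.5  21.9  10.1] y [-16.4  16.7   7.4]
scene z 0.1 32 x [-2.   9.   4.4] y [-1.9  7.7  2.8]
top z 0.03 95 x [ 3.2 24.1 18.3] y [-18.9  11.7  -5.3]
top z 0.05 121 x [ 5.8 21.9 16.6] y [-18.7  12.5  -4.2]
top z 0.07 140 x [-9.2 21.4 13.8] y [-18.1  14.   -3.5]
top z 0.1 41 x [1.6 7.5 5. ] y [-5.8  3.1 -1.6]
[0.41169742 0.84410421 0.802904  ]
```

Request:
step_arm:
  deltas:
    - [[0, -7, 4, 1.5, 0], [0, 4, 7, 0, 0], [0, 4, 7, 0, 0], [0, 4, 7, 0, 0], [0, 4, 7, 0, 0], [0, 0, 0, 0, 0]]

```text
t: 16.7
position: [0.604, 0.1453, 0.2462]
tool_rot: [-1.054, 1.474, -1.42]
wrist_force: [-0.1, -0.7, -1.3]
finger_gap: 0.228
```

```bash
python3 -c "
from h import *
tipnow();go('b',O)";python3 k.py
```

```text
tip in throat mm [-1.1  1.8 -9.5]
b tool shift mm [105.  138.6   3.1] twist -0.21 t 16.7 F [-0.1 -0.7 -1.3] gap mm 19.5
scene z 0.03 96 x [-18.3  12.5   1.6] y [-9.4 15.4  8.3]
scene z 0.05 115 x [-19.8  10.6  -2.4] y [-15.1  17.5   3.6]
scene z 0.07 34 x [-12.1  -0.9  -5.1] y [-2.8  7.7  2.8]
scene z 0.1 43 x [-17.1   0.4  -6.3] y [-4.1 12.7  6.3]
top z 0.03 117 x [-9.3 12.2  6.3] y [-16.9  13.7  -3. ]
top z 0.05 169 x [-18.   11.4  -1.5] y [-16.6  14.5  -1.2]
top z 0.07 36 x [-8.2 -1.  -4.2] y [-5.   4.1 -0.7]
top z 0.1 47 x [-10.1  -0.   -4.1] y [-8.8  9.9 -0.1]
```

Request:
step_arm:
  deltas:
    - [[0, 6, 7, 0, 0], [0, 5, 7, 0, 0], [0, 4.5, 7, 0, 0], [0, 4, 7, 0, 0], [0, 4, 7, 0, 0], [0, 4, 7, 0, 0], [0, 4, 7, 0, 0], [0, 0, 0, 0, 0]]

```text
t: 17.6
position: [0.5921, 0.1142, 0.1937]
tool_rot: [-1.052, 1.473, -1.42]
wrist_force: [-0.8, -0.6, -0.6]
finger_gap: 0.224
```

```bash
python3 -c "
from h import *
tipnow();go('b',O)";python3 k.py|tail -2
```

```text
tip in throat mm [  1.5   0.4 -71.6]
b tool shift mm [71.4 86.2  2.6] twist -0.19 t 17.6 F [-0.8 -0.6 -0.6] gap mm 19.1
top z 0.05 66 x [-8.3  3.3 -1.1] y [-10.    9.1  -1.3]
top z 0.07 54 x [-7.4  2.2 -1.7] y [-8.8  8.9  0.4]
```

Request:
step_arm:
  deltas:
    - [[0, 2, 3, 0, 0], [0, 2, 3, 0, 0], [0, 1, 2, 0, 0], [0, 0, 0, 0, 0]]

```text
t: 18.1
position: [0.5925, 0.112, 0.1879]
tool_rot: [-1.047, 1.469, -1.417]
wrist_force: [0.0, -0.2, 0.2]
finger_gap: 0.227
```

```bash
python3 -c "
from h import *
tipnow()"
```

```text
tip in throat mm [  0.3   1.4 -77.6]
```

Request:
step_arm:
  deltas:
    - [[0, 2, 3, 0, 0], [0, 1.5, 3, 0, 0], [0, 0, 0, 0, 0]]

```text
t: 18.4
position: [0.5951, 0.1136, 0.1855]
tool_rot: [-1.035, 1.464, -1.412]
wrist_force: [-0.3, 0.4, -0.5]
finger_gap: 0.228
```

```bash
python3 -c "
from h import *
tipnow()"
```

```text
tip in throat mm [ -3.    3.3 -78.6]
```

Request:
step_arm:
  deltas:
    - [[0, 3, 4, -1, 0], [0, 3, 4, -1, 0], [0, 2, 3, 0, 0]]

```text
t: 18.7
position: [0.5959, 0.114, 0.1794]
tool_rot: [-1.019, 1.458, -1.404]
wrist_force: [3.0, 14.4, 23.3]
finger_gap: 0.233
```

```bash
python3 -c "
from h import *
tipnow();print(env.sense()['wrist_force'],env.sense()['moment'])"; python3 k.py
```

```text
tip in throat mm [ -6.6   3.9 -83.6]
[ 3.0240956  14.35483021 23.28785818] [ 2.85364945 -0.2789162  -0.17136739]
scene z 0.03 36 x [-21.4  -4.9 -11.2] y [-5.6 14.4  7.9]
scene z 0.05 60 x [-25.5  -5.1 -12.2] y [-0.4 17.1  9.1]
scene z 0.07 73 x [-40.7  -5.3 -15. ] y [-1.1 27.5 12.1]
scene z 0.1 26 x [-36.3   3.4 -23.7] y [ 7.7 38.9 25.9]
top z 0.03 38 x [-12.   -4.7  -8.5] y [-7.3 11.3  2.3]
top z 0.05 21 x [-11.   -6.4  -7.9] y [-5.7 11.4  3.2]
```

The brush is on the floor: the contact force is about 27 N along the throat axis, with the tip at about -80 mm. Now up close to the mouth.

Request:
step_arm:
  deltas:
    - [[0, -2, -4, 0, 0], [0, -3, -8, 0, 0], [0, -3, -8, 0, 0], [0, -4, -8, 0, 0], [0, -4, -8, 0, 0], [0, -4, -8, 0, 0], [0, -4, -8, 0, 0], [0, 0, 0, 0, 0]]

```text
t: 19.6
position: [0.6034, 0.1359, 0.2364]
tool_rot: [-1.02, 1.458, -1.405]
wrist_force: [0.2, -0.3, -0.5]
finger_gap: 0.227
```

```bash
python3 -c "
from h import *
tipnow();go('t',gfor(thr(0,0,-.012)));M=R.from_rotvec(env.sense()['tool_rot']).as_matrix();print(M[:,1].round(3))"; python3 k.py
```

```text
tip in throat mm [  1.9   4.2 -22.6]
t tool shift mm [-7.2 -7.9 -4.3] twist 0.37 t 19.6 F [ 0.2 -0.3 -0.5] gap mm 19.4
[ 0.001  0.037 -0.999]
scene z 0.03 126 x [-15.3  16.6   3.5] y [-12.   21.1  11. ]
scene z 0.05 66 x [-11.9  13.9   1.2] y [-4.6 20.5  7. ]
scene z 0.07 31 x [-7.4  1.9 -2.2] y [ 2.6 11.1  6.8]
scene z 0.1 59 x [-16.2   3.6  -3.4] y [ 1.2 17.9 10.4]
top z 0.03 166 x [-13.7  16.2   6.9] y [-13.3  18.2   1.9]
top z 0.05 88 x [-11.   10.9   0.6] y [-9.  15.2  2.6]
top z 0.07 40 x [-5.3  1.7 -1.6] y [-1.8  8.3  2.8]
top z 0.1 77 x [-7.4  3.5 -0.5] y [-6.1 12.6  2.9]
```

Request:
step_arm:
  deltas:
    - [[0, -4, -7, -2, 0], [0, -2, -1, -2, 0.4], [0, 0, 0, 0, 0]]

```text
t: 20.0
position: [0.6003, 0.1421, 0.2434]
tool_rot: [-1.018, 1.465, -1.411]
wrist_force: [0.7, -0.6, -1.1]
finger_gap: 0.23
```

```bash
python3 -c "
from h import *
tipnow()"; python3 k.py
```

```text
tip in throat mm [  1.2  -0.7 -14.1]
scene z 0.03 102 x [-14.4  17.1   4.9] y [-9.8 17.   7. ]
scene z 0.05 117 x [-18.9  14.9   1.2] y [-14.1  16.1   2.6]
scene z 0.07 34 x [-6.6  3.1 -2.2] y [-4.6  4.3  0.6]
scene z 0.1 42 x [-14.    3.2  -4.1] y [-5.9  9.4  3.6]
top z 0.03 115 x [-3.2 16.4 10.3] y [-18.3  12.2  -4.3]
top z 0.05 171 x [-13.5  14.    2.5] y [-17.9  13.1  -2.8]
top z 0.07 38 x [-4.4  2.2 -1.2] y [-6.7  2.8 -2.2]
top z 0.1 46 x [-6.2  2.4 -1.2] y [-10.7   7.9  -1.9]
```

The bristle end is about 10 mm inside the mouth. Down again to the floor.

Request:
step_arm:
  deltas:
    - [[0, 4, 7, 0, 0], [0, 4.5, 7, 0, 0], [0, 4.5, 7, 0, 0], [0, 4.5, 7, 0, 0], [0, 4, 7, 0, 0], [0, 4, 7, 0, 0], [0, 4, 7, 0, 0], [0, 4, 7, 0, 0], [0, 3, 4, 0, 0], [0, 2, 4, 0, 0], [0, 2, 4, 0, 0]]

```text
t: 21.2
position: [0.5921, 0.111, 0.1731]
tool_rot: [-1.0, 1.46, -1.402]
wrist_force: [1.3, 14.7, 20.6]
finger_gap: 0.224
```

```bash
python3 -c "
from h import *
tipnow();go('b',gfor(thr(0,0,-.084)))"
```

```text
tip in throat mm [ -6.2   1.3 -91. ]
b tool shift mm [ 1.4 -9.3 -1.3] twist 0.07 t 21.2 F [ 1.3 14.7 20.6] gap mm 19.2
```

The floor force is there again, 25 N. Now I'll draw the brush out along the throat axis.

Request:
step_arm:
  deltas:
    - [[0, -2, -4, 0, 0], [0, -3, -8, 0, 0], [0, -4, -8, 0, 0], [0, -4.5, -8, 0, 0], [0, -4.5, -8, 0, 0], [0, -4.5, -8, 0, 0], [0, -4.5, -8, 0, 0], [0, -4.5, -8, 0, 0], [0, -5, -9, 0, 0], [0, -5, -9, 0, 0], [0, -5, -9, 0, 0], [0, -5, -9, 0, 0], [0, -5, -15, 0, 0], [0, 0, -25, 0, 0], [0, 0, -25, 0, 0], [0, 0, -5, 0, 0]]

```text
t: 22.8
position: [0.6088, 0.1611, 0.3536]
tool_rot: [-1.001, 1.459, -1.402]
wrist_force: [0.9, 0.1, -0.1]
finger_gap: 0.229
```

```bash
python3 e.py; python3 -c "
from h import *
tipnow();M=R.from_rotvec(env.sense()['tool_rot']).as_matrix();print(M[:,1].round(3))"
```

```text
b mean 0.0075
[[45.0, -10.5, 19.1], [55.0, -10.8, 10.7], [65.0, -13.1, 9.6], [75.0, -13.6, 10.6], [85.0, -14.4, 9.0], [95.0, -19.3, 18.2], [105.0, -15.1, 33.8], [115.0, -18.6, 27.7], [125.0, -19.4, 29.8], [135.0, -19.6, 30.4], [145.0, -19.9, 31.3], [155.0, -21.5, 29.5], [165.0, -23.6, 27.3]]
tilt 37.70405773482257 offset at G (front +) mm -6.335620792280816 tip dist 0.1710650723287117
[0.60880403 0.16113557 0.3726322 ]
throat20 tool shift mm [23.2 70.1 -0.9] twist 0.13 t 22.9 F [ 0.1 -0.3  0.1] gap mm 19.6
tip in throat mm [38.   1.2 91.3]
[ 0.011  0.049 -0.999]
```

```bash
cat >> h.py <<'E'
POT=np.array([.4555,-.2725,0])
def gp(off,z): return POT+FR*off+np.array([0,0,z])+.110*FR+np.array([0,0,.132])
E
python3 -c "
from h import *
go('hi',gp(-.002,.2));go('pre',gp(-.002,.115));go('in',gp(-.002,.078))"
```

```text
hi tool shift mm [353.4  22.5  -9.4] twist 0.13 t 22.9 F [ 0.1 -0.3  0.1] gap mm 19.6
pre tool shift mm [357.6 107.4  -9. ] twist 0.13 t 22.9 F [ 0.1 -0.3  0.1] gap mm 19.6
in tool shift mm [359.5 144.3  -8.9] twist 0.13 t 22.9 F [ 0.1 -0.3  0.1] gap mm 19.6
```

Request:
step_arm:
  deltas:
    - [[0, 20, 0, 0, 0], [0, 35, 0, -1, 0], [0, 35, 0, -1, 0], [0, 35, 0, -1, 0], [0, 35, 0, -1, 0], [0, 35, 0, -1, 0], [0, 35, 2, -1, 0], [0, 35, 2, -1, 0], [0, 35, 2, -1, 0], [0, 30, 2, -1, 0], [0, 15, 2, 0, 0], [0, 5, 0, 0, 0], [0, 0, 0, 0, 0]]

```text
t: 24.15
position: [0.4768, -0.183, 0.3154]
tool_rot: [-1.012, 1.471, -1.4]
wrist_force: [0.2, 0.3, -0.1]
finger_gap: 0.227
```

```bash
python3 e.py; python3 -c "
from h import *
go('pre',gp(-.002,.115));go('in',gp(-.002,.078));M=R.from_rotvec(env.sense()['tool_rot']).as_matrix();print(M[:,1].round(3))"
```

```text
b mean 0.0071
[[45.0, -9.6, 14.8], [55.0, -8.1, 15.4], [65.0, -12.1, 10.1], [75.0, -13.4, 8.4], [85.0, -13.6, 10.0], [95.0, -18.7, 17.8], [105.0, -16.5, 31.4], [115.0, -17.3, 30.6], [125.0, -18.4, 30.6], [135.0, -18.9, 30.6], [145.0, -19.4, 30.5], [155.0, -21.8, 29.6], [165.0, -21.9, 31.0]]
tilt 38.34238065578707 offset at G (front +) mm -4.542122776763196 tip dist 0.17201431841283404
[ 0.47677766 -0.18297306  0.33435468]
throat20 tool shift mm [-346.    48.7   16.2] twist 0.0 t 24.2 F [ 0.7  0.3 -0.2] gap mm 19.7
pre tool shift mm [-11.8  87.8   9.5] twist 0.0 t 24.2 F [ 0.7  0.3 -0.2] gap mm 19.7
in tool shift mm [-10.1 124.8  10.2] twist 0.0 t 24.2 F [ 0.7  0.3 -0.2] gap mm 19.7
[-0.003  0.048 -0.999]
```

Request:
step_arm:
  deltas:
    - [[0, -12, 0, 12, 0], [0, 0, 25, 0, 0], [0, 0, 25, 0, 0], [0, 0, 22, 0, 0], [0, 0, 12, 0, 0], [0, 0, 0, 0, 0]]

```text
t: 24.8
position: [0.4984, -0.1621, 0.2288]
tool_rot: [-1.016, 1.463, -1.391]
wrist_force: [-0.3, -0.1, -0.4]
finger_gap: 0.228
```

```bash
cat > p.py <<'E'
from h import *
import sys
go('in',gp(-.002,.078))
f=env.grab_frame("scene")[0];g=env.grab_frame("top")[0]
for c in("scene","top"):
    d=env.grab_frame(c)[1];q=cloud(c,d)-POT;a,b,z=q@FR,q@Y,q[...,2]
    for lo in(.10,.115,.13,.145,.16):
        m=(d>0)&(z>lo)&(z<lo+.015)&(abs(b)<.04)&(abs(a)<.12)
        if m.sum()>5: print(c,"z",lo,m.sum(),"fr",(np.r_[a[m].min(),a[m].max()]*1000).round(1),"y",(np.r_[b[m].min(),b[m].max()]*1000).round(1))
u=proj("scene",POT+[0,0,.12]);v=proj("top",POT+[0,0,.12])
C=lambda im,c:cv2.resize(im[int(c[1])-45:int(c[1])+45,int(c[0])-35:int(c[0])+35],(400,514),interpolation=2)
cv2.imwrite(f"pics/{sys.argv[1]}.png",np.hstack([C(f,u),C(g,v)]))
E
python3 p.py z6
```

```text
in tool shift mm [12.  37.4 -5.5] twist 0.6 t 24.8 F [-0.3 -0.1 -0.4] gap mm 19.5
scene z 0.1 7 fr [16.5 26.3] y [10.1 19.9]
scene z 0.115 56 fr [-2.4 38.1] y [ 3.4 23.3]
scene z 0.13 69 fr [ 3.3 45.9] y [ 5.3 26.6]
scene z 0.145 85 fr [13.9 60. ] y [ 1.5 24.6]
scene z 0.16 107 fr [22.7 61.5] y [-5.5 25.3]
```

View pics/z6.png

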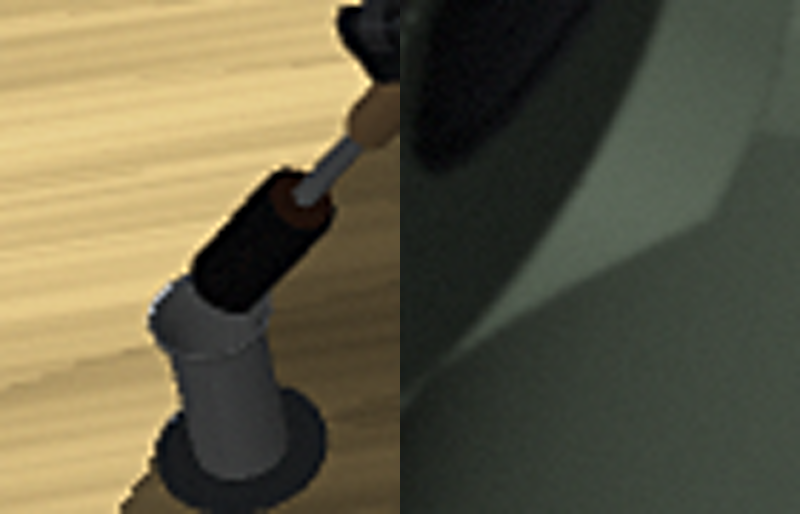

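The bristle end is over the far half of the pot mouth (pixel (232,290) against a mouth centre of (210,318)). I need about 12 mm toward +x and 7 mm toward -z before I lower it into the flare.

Request:
step_arm:
  deltas:
    - [[0, 12, 0, -7, 0.6], [0, 1, 0, 0, 0], [0, 0, 0, 0, 0]]

```text
t: 25.3
position: [0.4879, -0.1751, 0.2323]
tool_rot: [-1.003, 1.468, -1.403]
wrist_force: [0.1, -0.6, -0.5]
finger_gap: 0.226
```

```bash
python3 p.py z7
```

```text
in tool shift mm [-3.4 41.5  0.4] twist -0.18 t 25.3 F [ 0.1 -0.6 -0.5] gap mm 19.3
scene z 0.115 44 fr [-15.8  18.6] y [-1.  15.3]
scene z 0.13 75 fr [-15.8  30.1] y [-3.1 15.8]
scene z 0.145 78 fr [-3.  44.6] y [-7.7 17.3]
scene z 0.16 112 fr [11.6 45.9] y [-14.8  16.9]
```

Request:
step_arm:
  deltas:
    - [[0, 0, 10, 0, 0], [0, 0, 10, 0, 0], [0, 0, 10, 0, 0], [0, 0, 8, 0, 0], [0, 0, 0, 0, 0]]

```text
t: 26.0
position: [0.488, -0.1721, 0.1896]
tool_rot: [-1.006, 1.468, -1.401]
wrist_force: [-0.2, -1.0, -0.0]
finger_gap: 0.229
```

```bash
python3 p.py z7
```

```text
in tool shift mm [-2.6 -1.3  0.7] twist -0.07 t 26.0 F [-0.2 -1.  -0. ] gap mm 19.5
scene z 0.1 74 fr [-5.2 40.4] y [-7.  15.8]
scene z 0.115 97 fr [ 8.2 47.9] y [-9.  17.2]
scene z 0.13 78 fr [17.2 50.8] y [-13.1  15.6]
scene z 0.145 24 fr [44.2 59.7] y [-4.1  7.2]
scene z 0.16 21 fr [55.4 80.6] y [-0.3  7.4]
```

View pics/z7.png

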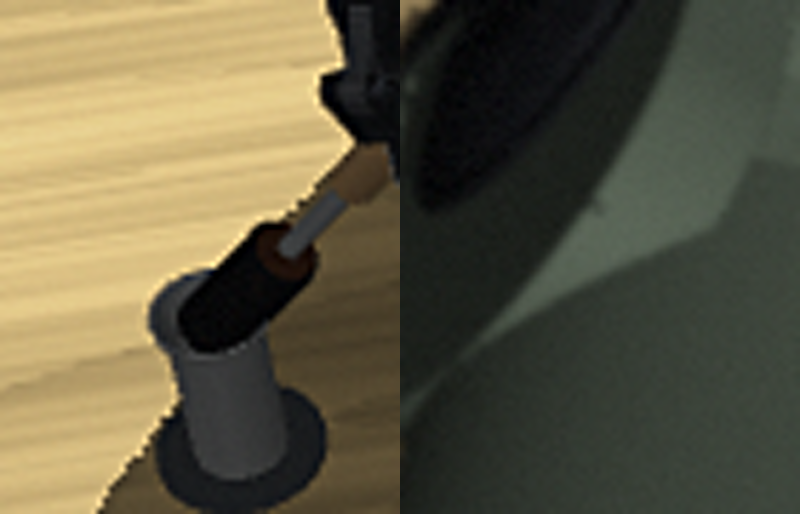

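The bristle end is inside the flared mouth, at about (215,330). Now I'll swing the handle back toward upright.

Request:
step_arm:
  deltas:
    - [[0, 6, 1, 0, 0], [0, 6, -2, 0, 0], [0, 6, -3.5, 0, 0], [0, 6, -4, 0, 0], [0, 6, -4, 0, 0], [0, 7, -4, 0, 0], [0, 7, -3.5, 0, 0], [0, 7, -3.5, 0, 0], [0, 0, 0, 0, 0]]

```text
t: 27.1
position: [0.4724, -0.2249, 0.2162]
tool_rot: [-0.999, 1.465, -1.401]
wrist_force: [-0.4, 3.9, 2.8]
finger_gap: 0.224
```

```bash
python3 p.py z8; python3 e.py
```

```text
in tool shift mm [-56.1  28.2  -1. ] twist -0.07 t 27.1 F [-0.4  3.9  2.8] gap mm 19.2
scene z 0.1 58 fr [-16.5  18.2] y [ 0.4 17.3]
scene z 0.115 57 fr [-11.5  23.7] y [-2.1 19.5]
scene z 0.13 114 fr [-6.8 27.1] y [-9.9 18.9]
scene z 0.145 27 fr [ 3.5 24.7] y [-4.8  9.2]
scene z 0.16 19 fr [17.6 29. ] y [0.3 8.2]
b mean 0.0089
[[35.0, 5.1, 18.4], [45.0, 5.1, 19.0], [65.0, 9.9, 9.7], [75.0, 11.8, 8.3], [85.0, 14.0, 8.6], [95.0, 18.9, 27.5], [105.0, 18.7, 31.6], [115.0, 21.7, 30.2], [125.0, 22.0, 33.0], [135.0, 30.9, 44.1], [145.0, 32.7, 42.8], [155.0, 36.2, 47.9], [165.0, 36.6, 56.2], [175.0, 43.7, 58.6], [185.0, 54.4, 48.8], [195.0, 59.8, 45.1], [205.0, 58.4, 24.6]]
tilt 13.992177491387498 offset at G (front +) mm -12.271752119361222 tip dist 0.2144438670342649
[ 0.47274343 -0.22359728  0.2344752 ]
throat20 tool shift mm [-391.2  -46.1    6.3] twist 0.03 t 27.4 F [ 0.7  0.3 -0.1] gap mm 19.3
```

It works: the tilt is down to about 20°. Carrying on to upright.

Request:
step_arm:
  deltas:
    - [[0, 7, -2, 0, 0], [0, 7, -2, 0, 0], [0, 7, -1.5, 0, 0], [0, 7, -1, 0, 0], [0, 7, -1, 0, 0], [0, 7, 0, 0, 0], [0, 7, 0, 0, 0], [0, 3, 0, 0, 0], [0, 0, 0, 0, 0]]

```text
t: 28.25
position: [0.4551, -0.2783, 0.2211]
tool_rot: [-0.999, 1.464, -1.4]
wrist_force: [1.0, 2.2, -0.4]
finger_gap: 0.228
```

```bash
python3 p.py z8; python3 -c "
from h import *
import e
q=e.G-POT;print('G fr,y,z',q@FR,q@Y,q[2])
d=env.grab_frame('scene')[1];c=cloud('scene',d)-POT;a,b,z=c@FR,c@Y,c[...,2]
for lo in np.arange(.09,.23,.012):
    m=(d>0)&(z>lo)&(z<lo+.012)&(abs(b)<.03)&(abs(a)<.05)
    if m.sum()>5: print(round(lo,3),m.sum(),(np.r_[a[m].min(),a[m].max(),b[m].max()]*1000).round(1))"
```

```text
in tool shift mm [-111.9   36.    -1.2] twist 0.0 t 28.2 F [ 1.   2.2 -0.4] gap mm 19.5
scene z 0.1 61 fr [-19.5   9.9] y [-4.4 19.3]
scene z 0.115 57 fr [-18.8   9.9] y [-6.8 19.7]
scene z 0.13 111 fr [-20.6   9.9] y [-13.3  18.9]
scene z 0.145 24 fr [-10.6   7.7] y [-0.6 18.5]
scene z 0.16 24 fr [-11.8  -1. ] y [-1.1  8.6]
top z 0.1 35 fr [-2.8 10.7] y [-15.6  13. ]
top z 0.115 32 fr [-7.  10.6] y [-15.4  13.3]
top z 0.13 158 fr [-19.6  10.5] y [-15.4  16.1]
top z 0.145 16 fr [-10.9   1.5] y [-12.3   2.7]
top z 0.16 14 fr [-4.3  0.2] y [-4.2  3.1]
G fr,y,z -0.0047597332183255 0.0014999790302933122 0.24011857193777109
0.09 66 [-23.5  24.7  27.4]
0.102 43 [-20.    9.6  18.8]
0.114 49 [-19.4   9.6  19.9]
0.126 51 [-20.4  10.8  20.5]
0.138 88 [-21.6  10.1  18.9]
0.15 18 [-9.6 -0.6  9.4]
0.162 16 [-9.5 -0.8  7.8]
0.174 17 [-11.   -0.4   8.1]
0.186 15 [-12.9   2.3  10.7]
0.198 36 [-13.9   5.3  13.9]
0.21 20 [-14.9   3.7  17.5]
0.222 46 [-18.    5.8  25. ]
```

The brush is upright again. It stands 5 mm off the pot centre, so I'll correct that and lower it.

Request:
step_arm:
  deltas:
    - [[0, -5, 0, 0, 0], [0, 0, 4, 0, 0], [0, 0, 8, 0, 0], [0, 0, 8, 0, 0], [0, 0, 8, 0, 0], [0, 0, 8, 0, 0], [0, 0, 0, 0, 0]]

```text
t: 29.2
position: [0.457, -0.2698, 0.1814]
tool_rot: [-1.002, 1.464, -1.398]
wrist_force: [0.1, -0.4, -0.1]
finger_gap: 0.229
```

```bash
cat > v.py <<'E'
from h import *
import e
q=e.G-POT;print('G fr,y,z',q@FR,q@Y,q[2],env.sense()["wrist_force"])
d=env.grab_frame('scene')[1];c=cloud('scene',d)-POT;a,b,z=c@FR,c@Y,c[...,2]
for lo in np.arange(.09,.23,.012):
    m=(d>0)&(z>lo)&(z<lo+.012)&(abs(b)<.03)&(abs(a)<.05)
    if m.sum()>5: print(round(lo,3),m.sum(),(np.r_[a[m].min(),a[m].max(),b[m].max()]*1000).round(1))
E
python3 v.py
```

```text
G fr,y,z 0.003072377754033708 0.000595754538697204 0.2003515993499326 [ 0.14689571 -0.3655151  -0.13191401]
0.09 100 [-25.7  24.7  26.6]
0.102 48 [-9.7 12.7 14.7]
0.114 15 [-0.6  7.   6.5]
0.126 18 [-2.3  7.3  5.8]
0.138 13 [-2.5  6.4  6.6]
0.15 23 [-6.9 10.9 10.6]
0.162 27 [-5.  11.2 11.7]
0.174 18 [-7.7 13.  17.7]
0.186 50 [-5.1 13.7 26.4]
0.198 62 [-7.5 14.3 28. ]
0.21 35 [ 1.6 12.5 25.9]
0.222 50 [-4.9 14.1 24.8]
```

Request:
step_arm:
  deltas:
    - [[0, 2, 6, 0, 0], [0, 1, 7, 0, 0], [0, 0, 7, 0, 0], [0, 0, 5, 0, 0], [0, 0, 3, 0, 0], [0, 0, 0, 0, 0]]

```text
t: 29.85
position: [0.4574, -0.2728, 0.1528]
tool_rot: [-1.0, 1.461, -1.401]
wrist_force: [-1.4, 1.4, 1.6]
finger_gap: 0.223
```

```bash
python3 v.py
```

```text
G fr,y,z 0.0003599854968687799 0.0019179361353786882 0.17175875983691133 [-1.44052064  1.38598452  1.62851491]
0.09 35 [-25.9  24.6  29.5]
0.102 15 [-6.1  3.1  9.2]
0.114 12 [-3.8  5.1  7.8]
0.126 24 [-7.6  8.6 11.8]
0.138 20 [-6.3  9.4 12.4]
0.15 27 [-12.   11.9  24.2]
0.162 54 [-12.8  10.2  27.8]
0.174 54 [-7.3 10.9 27.7]
0.186 28 [-8.5 10.3 23.1]
0.198 55 [-4.3 12.  27.6]
0.21 45 [-10.   13.8  26.6]
0.222 59 [-11.8  14.1  27.8]
```

Request:
step_arm:
  deltas:
    - [[0, 0, 3, 0, 0], [0, 0, 3, 0, 0], [0, 0, 2, 0, 0]]

```text
t: 30.2
position: [0.4576, -0.2736, 0.1476]
tool_rot: [-0.997, 1.459, -1.402]
wrist_force: [-10.5, 2.7, 40.1]
finger_gap: 0.226
```

It's seated on the pot floor. I'll ease off, open and retreat upward.

Request:
step_arm:
  deltas:
    - [[0, 0, -3, 0, 0], [24, 0, 0, 0, 0], [32, 0, 0, 0, 0], [42, 0, 0, 0, 0], [42, 0, 0, 0, 0], [42, 0, -15, 0, 0], [42, 0, -30, 0, 0], [42, 0, -40, 0, 0], [42, 0, -40, 0, 0], [42, 40, 0, 0, 0], [42, 40, 0, 0, 0], [42, 40, 0, 0, 0], [42, 0, 0, 0, 0]]

```text
t: 31.5
position: [0.418, -0.3959, 0.2729]
tool_rot: [-1.002, 1.456, -1.398]
wrist_force: [-0.2, 1.1, 0.8]
finger_gap: 0.493
```

```bash
python3 v.py; python3 -c "
from h import *
f=env.grab_frame('scene')[0];g=env.grab_frame('top')[0]
cv2.imwrite('pics/z9.png',np.hstack([f[140:370,110:430],g[60:290,120:440]]))"
```

```text
G fr,y,z -0.12890385247475633 0.0032647521435652375 0.29194711497084297 [-0.24691503  1.09151049  0.82450253]
0.09 47 [-25.2  24.6  27. ]
0.102 16 [-5.4  2.5  8.3]
0.114 10 [-6.2  4.1  7.6]
0.126 24 [-7.8  7.7 12.9]
0.138 33 [-8.9  7.3 13.5]
0.15 30 [-10.    8.1  13.5]
0.162 33 [-9.1  9.  14.5]
0.174 32 [-9.7  8.5 13.9]
0.186 36 [-12.3   8.4  12.5]
0.198 35 [-8.9  7.8 15.1]
0.21 48 [-11.2   6.9  13.7]
```

View pics/z9.png

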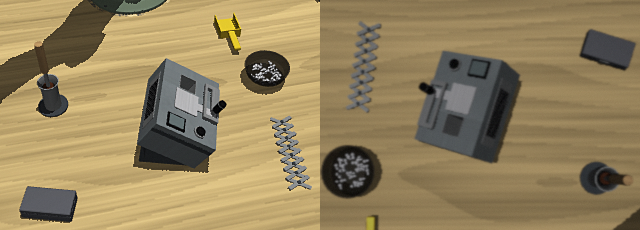

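The brush stands upright in its pot at (43,75) in the scene half. The throat is open beside the latched knob at (220,106), and the bowl, scoop, fan and case look unmoved. Handing in.

```bash
python3 -c "
from bench import env
print(env.job_done(),env.sense()['t'])"
```

```text
the job is handed in; nothing more can be done
the job is handed in; nothing more can be done
```

The job is done and handed in at about 32 s on the robot's clock, against the 72 s limit. I opened the shutter and pushed its knob into the notch. The brush went down to the throat floor, up to about 10 mm below the mouth, and down to the floor again. I then stood it back in its pot and let go.

**Checks that agreed:** The last pictures show the shutter latched open with the throat clear. The brush stands upright in the pot, centred to within about 2 mm, and the gripper is well clear. The bowl, scoop, fan and case look unmoved by eye; I did not measure them again. Both strokes ended on the throat floor with about 25 N along the throat axis.

**Problems on the way:**
- **Knob finding:** The network's knob mark disagreed with the pictures, so I took the knob's position from a fit of the deck to the depth images.
- **Brush in the grip:** The tool cannot be tilted, so I swivelled the brush in the grip against the pot's rim. It leaned about 34 to 38° instead of 30° and slipped about 10 mm along the grip at the floor.
- **Seating force:** The wrist reading reached about 41 N for a moment as the brush met the pot floor. It was the brush pressing, not the gripper body, but it is the largest force I saw.

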